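# Close the pressing plate and find the socket for its nut

### The job

Lower the open lid of the small green press until it is fully closed, without slamming it. Then try the three look-alike sockets from the steel tray on the hex nut of the lid, one at a time, until you have the one that goes right down over the nut onto its flange, and with it turn the nut clockwise (seen from above) until it comes to its stop. Finish while still gripping that socket, upright and fully seated on the nut, so that I can put the torque wrench into it; the other two sockets must be standing in the tray, and the loupe, petri dish, binder clip and book weight left undisturbed.

Things in the scene. Friction and masses are not known exactly. Their poses are not given: they have to be found in the camera images.
- press: Small hinged press, fixed to the bench: dark green base 170 x 150 mm (along its x, y) with a pack of press boards under an aluminium lid. Origin: centre of the underside, on the bench; +x points to the hinged side (away from the robot, within about 20 degrees), z up. The closed lid's top face is 45.5 mm above the bench.
- press_lid (a joint): Angle of the lid, rad: 0 fully closed (level on the boards), growing as it opens upward and away from the robot; starts between 0.75 and 1.15. Friction hinge (0.55 N m): the lid stays where it is left; a push of a few newtons on the outer face near the front edge lowers it.
- lid_hinge (a point): On the hinge axis, mid-width, 41 mm above the bench. y: hinge axis; -x: along the lid to its free (front) edge, 170 mm away; z: the lid's outward normal. Plate 146 mm wide, 9 mm thick (4.5 mm each side of the axis). Two ribs, 8 mm high, 9 mm wide, run along x at y = +56 and -56 mm, from 26 to 154 mm from the axis.
- lid_front_edge (a point): Middle of the lid's free edge, on its outer (top) face; axes as lid_hinge. The nut sits 28 mm behind it on a brass disc 42 mm in diameter and 3 mm high; the strips on both sides of the disc, as far as the ribs, are flat.
- nut_seat (a point): Centre of the top of the nut's flange (37 mm diameter), where a seated socket's rim rests; 52 mm above the bench with the lid closed. z: nut's axis, away from the lid; a hexagon corner on +x and every 60 degrees. Dark hexagon 20 mm across flats, 14 mm above this point, chamfered top. A too small socket stops on top of it, 12 to 14 mm too high.
- press_nut (a joint): Turn of the captive nut, rad, growing clockwise seen from above; starts between 0 and 0.4, stop (tight) at 0.9. Turning takes 0.12 N m; it stays where left and does not rise; grip firmly, the socket slips in the fingers at the stop. The fitting socket has 1 mm play on each side and 12 degrees of free turn either way, then takes the nut along.
- tray: Shallow steel tray, fixed, 78 x 215 mm (along its x, y), rim 12 mm high, floor 2 mm above the bench. Origin: centre of the underside, z up. The three sockets stand in it in a row along its y, about 66 mm apart.
- socket_a: One of three look-alike steel sockets; only the hexagonal opening in the nose differs (one fits the nut, two are too small; find out by trying). Stands nose down, 46 mm tall, about 160 g. Origin: centre of the nose rim (underside), z up; a corner of the opening lies on +x and every 60 degrees. Round outside, 32 mm diameter all the way up. Opening 18 mm deep.
- socket_b: One of three look-alike steel sockets; only the hexagonal opening in the nose differs (one fits the nut, two are too small; find out by trying). Stands nose down, 46 mm tall, about 160 g. Origin: centre of the nose rim (underside), z up; a corner of the opening lies on +x and every 60 degrees. Round outside, 32 mm diameter all the way up. Opening 18 mm deep.
- socket_c: One of three look-alike steel sockets; only the hexagonal opening in the nose differs (one fits the nut, two are too small; find out by trying). Stands nose down, 46 mm tall, about 160 g. Origin: centre of the nose rim (underside), z up; a corner of the opening lies on +x and every 60 degrees. Round outside, 32 mm diameter all the way up. Opening 18 mm deep.
- loupe: Black eye loupe standing on the bench, 42 mm diameter, 34 mm high; leave it alone. Origin: centre of its underside.
- petri_dish: Clear round petri dish on the bench, 60 mm diameter, 13 mm high; leave it alone. Origin: centre of its underside.
- binder_clip: Red binder clip standing on the bench, 34 x 32 x 34 mm; leave it alone. Origin: centre of its underside.
- book_weight: Brass book weight with a knob, 49 mm diameter, 49 mm high; leave it alone. Origin: centre of its underside.
There are look-alikes about, which are no part of the job. Leave any pink or purple look-alike of the socket_b alone.

How it is judged (in metres and radians):
On the way, in this order (a step that is already met when the one before it is completed fails the run):
1. the lid is lowered until it is closed (value of joint press_lid below 0.03 rad), for 0.2 s.
2. the fitting socket is seated on the nut of the closed lid (value of joint press_lid below 0.03 rad and ((z of socket_a in the frame of nut_seat below 0.003 m and horizontal distance between socket_a and nut_seat below 0.003 m and angle between socket_a's own z axis and vertical below 0.09 rad) or (z of socket_b in the frame of nut_seat below 0.003 m and horizontal distance between socket_b and nut_seat below 0.003 m and angle between socket_b's own z axis and vertical below 0.09 rad) or (z of socket_c in the frame of nut_seat below 0.003 m and horizontal distance between socket_c and nut_seat below 0.003 m and angle between socket_c's own z axis and vertical below 0.09 rad))), for 0.2 s.
3. the nut is turned to its stop with that socket on it (all of step 2 and value of joint press_nut above 0.84 rad), for 0.2 s.
At the end, for the whole second after the job is handed in: Lid closed (0.03 rad); nut turned clockwise to its stop (over 0.84 of 0.9 rad); a socket fully down on it (rim within 3 mm of flange and axis, upright within 5 degrees), at rest and gripped (over 4 N); the other two sockets upright on the tray's floor (value of joint press_lid below 0.03 rad and value of joint press_nut above 0.84 rad and ((z of socket_a in the frame of nut_seat below 0.003 m and horizontal distance between socket_a and nut_seat below 0.003 m and angle between socket_a's own z axis and vertical below 0.09 rad and contact force between the fingers and socket_a above 4 N and linear speed of each of socket_a, socket_b, socket_c below 0.02 m/s and x of socket_b in the frame of tray between -0.039 and 0.039 m and y of socket_b in the frame of tray between -0.1075 and 0.1075 m and z of each of socket_b, socket_c in the frame of tray below 0.006 m and angle between each of socket_b, socket_c's own z axis and vertical below 0.15 rad and x of socket_c in the frame of tray between -0.039 and 0.039 m and y of socket_c in the frame of tray between -0.1075 and 0.1075 m) or (z of socket_b in the frame of nut_seat below 0.003 m and horizontal distance between socket_b and nut_seat below 0.003 m and angle between socket_b's own z axis and vertical below 0.09 rad and contact force between the fingers and socket_b above 4 N and linear speed of each of socket_b, socket_a, socket_c below 0.02 m/s and x of socket_a in the frame of tray between -0.039 and 0.039 m and y of socket_a in the frame of tray between -0.1075 and 0.1075 m and z of each of socket_a, socket_c in the frame of tray below 0.006 m and angle between each of socket_a, socket_c's own z axis and vertical below 0.15 rad and x of socket_c in the frame of tray between -0.039 and 0.039 m and y of socket_c in the frame of tray between -0.1075 and 0.1075 m) or (z of socket_c in the frame of nut_seat below 0.003 m and horizontal distance between socket_c and nut_seat below 0.003 m and angle between socket_c's own z axis and vertical below 0.09 rad and contact force between the fingers and socket_c above 4 N and linear speed of each of socket_c, socket_a, socket_b below 0.02 m/s and x of socket_a in the frame of tray between -0.039 and 0.039 m and y of socket_a in the frame of tray between -0.1075 and 0.1075 m and z of each of socket_a, socket_b in the frame of tray below 0.006 m and angle between each of socket_a, socket_b's own z axis and vertical below 0.15 rad and x of socket_b in the frame of tray between -0.039 and 0.039 m and y of socket_b in the frame of tray between -0.1075 and 0.1075 m))); the arm keeps its last pose, push and grip.
It fails at once if the lid is slammed (moving faster than 2.5 rad/s) (velocity of joint press_lid below -2.5 rad/s).
It fails at once if the black loupe is disturbed (moved more than 15 mm or tipped) (distance of loupe from where it was at the start of the episode above 0.015 m or angle between loupe's own z axis and vertical above 0.4 rad).
It fails at once if the petri dish is disturbed (moved more than 15 mm or tipped) (distance of petri_dish from where it was at the start of the episode above 0.015 m or angle between petri_dish's own z axis and vertical above 0.4 rad).
It fails at once if the red binder clip is disturbed (moved more than 15 mm or tipped) (distance of binder_clip from where it was at the start of the episode above 0.015 m or angle between binder_clip's own z axis and vertical above 0.4 rad).
It fails at once if the brass book weight is disturbed (moved more than 15 mm or tipped) (distance of book_weight from where it was at the start of the episode above 0.015 m or angle between book_weight's own z axis and vertical above 0.4 rad).
It also fails if it takes over 72 s, if anything falls off the work surface, if the arm or the gripper's body presses on something with over 40 N, if the wrist force passes 120 N, or if a joint passes its speed limit or range.

### The arm

A 6-joint arm with a two-finger parallel gripper is mounted at the origin on a cart in front of the work surface, level with it; the furniture and walls round the work are solid. World frame = base frame: x ahead of the robot, y to its left, z up, the work surface at z = 0. Lengths are in m, angles in degrees, forces in N, time in s.
With the tool pointing down it reaches from about 0.4 to 0.825 m from the base axis. Payload 7 kg.
Tool frame: the origin (TCP) lies midway between the tips of the shut fingers; the grasp point (between the pads) lies 19 mm behind it; z points along the fingers, y is the line along which they close (so a half turn about z gives the same grasp; the last joint's range is limited). The gripper opens to 88 mm and grips with 3 to 60 N. Pads are 19 mm wide; open, the fingers measure 130 mm over their backs; the gripper's body (78 mm by 193 mm) begins 47 mm behind the grasp point.
Start: joints at [91.564, 20.546, 0.682, 0, -70.136, -16.507], TCP at [0.174, 0.652, 0.192] pointing down, gripper open.
Joint ranges: [-176.03, 176.03], [-82.01, 121.73], [-58.28, 71.71], [-173.87, 95.51], [-174.79, -0.11], [-173.66, 173.66]. Speed limits (degrees/s): [136.94, 136.94, 172.46, 180, 180, 180].

### API

Orientations are given as a 3x3 rotation matrix whose columns are the frame's x, y, z axes.
In Python, from rig import robot gives the robot as it stands. Calls block until the motion is done:
- robot.goto(position, orientation): joint-space move of the TCP to a pose.
- robot.servo_line(position, ori=None, speed=0.15): straight line of the TCP; ori=None keeps the orientation; speed is the mean speed in m/s.
- robot.movej(angles): joint-space move.
- robot.move_gripper(opening): opening from 0.0 (shut) to 1.0 (fully open); the grip force is fixed at half the most; returns when the fingers have stopped.
- robot.dwell(seconds).
- robot.ik(position, orientation): joint angles nearest the present ones, or None.
- robot.grab_frame(name): name is "scene" or "side" or "wrist"; returns (picture, depth): 480x640x3 uint8, red, green, blue; 480x640 float32, m along the optical axis (not along the pixel's ray), 0 where there is no reading.
- robot.camera_info(name): a dict with "vfov" (degrees; the focal length in pixels is half the picture's height over the tangent of half this angle, whatever the lens; pixels are square), "cx", "cy" (the principal point, pixels), "k1" (the pictures are not rectified: a ray, as slopes to the right and down, at radius r is drawn at 1 + k1 r^2 times it, then the intrinsics apply), "view" (4x4, takes a point from world to camera coordinates); the wrist camera has in their place "T_tool_cam" (4x4, takes a point from camera to tool coordinates, whose origin is the TCP and whose axes are the flange's). Camera axes: x right, y down, z forward; pixel columns grow to the right and rows downward; lengths in m; the calibration is good to about 2 mm. A picture is of the moment at which its call begins: read the wrist's pose just before it. camera_info takes no time and is no camera call.
A pose or a line that the arm cannot do raises robot.Unreachable and nothing moves.
- robot.job_done(): hands the job in; it is judged then, once.
Readings, each from a call of its own:
- robot.read_t(): time.
- robot.read_qpos(): joint angles.
- robot.read_qvel(): joint speeds.
- robot.read_effort(): joint torques, N m.
- robot.read_position(): TCP position.
- robot.read_tcp_rot(): TCP orientation.
- robot.read_force(): force on the tool from outside, world axes, zero at the start.
- robot.read_ft_torque(): the same for the moment, N m.
- robot.read_grip_width(): opening from 0.0 (shut) to 1.0 (fully open).
- robot.read_finger_force(): force on a finger pad.
Only numpy, scipy, OpenCV 4.12 (cv2) and the standard library are available. Lean on these libraries where they do the work, as an engineer would, in place of code of your own. Each camera call takes 0.05 s, during which the arm holds its last target. There are 200 camera calls.

## Working session

There is one attempt and no reset: what is moved stays moved. The work goes in short steps, each a Python script; the robot and the scene stay as the last script left them, time stands still between calls to the robot, and variables do not carry over. Pictures are saved under pics/ and viewed, at most 10 in all, crops included, and the job is handed in when it is done.

```bash
ls; mkdir -p pics
cat > h.py <<'E'
import numpy as np, cv2
from rig import robot
def save(n,name):
    p,d=robot.grab_frame(n); cv2.imwrite(f'pics/{name}.png',p[:,:,::-1]); np.savez(f'pics/{name}.npz',p=p,d=d); return p,d
def cam(n,T=None):
    c=robot.camera_info(n); f=240/np.tan(np.radians(c['vfov']/2))
    if n=='wrist': M=T@np.array(c['T_tool_cam'])
    else: M=np.linalg.inv(np.array(c['view']))
    return f,c['cx'],c['cy'],c['k1'],M
def tool():
    T=np.eye(4);T[:3,:3]=robot.read_tcp_rot();T[:3,3]=robot.read_position();return T
def slopes(C,uv):
    f,cx,cy,k,M=C; uv=np.atleast_2d(np.asarray(uv,float)); d=(uv-[cx,cy])/f; s=d.copy()
    for _ in range(20): s=d/(1+k*(s**2).sum(1,keepdims=True))
    return s
def plane(C,uv,z):
    s=slopes(C,uv);M=C[4]; r=np.c_[s,np.ones(len(s))]@M[:3,:3].T; o=M[:3,3]
    return o+r*((z-o[2])/r[:,2])[:,None]
def pts(C,uv,dep):
    s=slopes(C,uv);M=C[4]; return (np.c_[s,np.ones(len(s))]*np.asarray(dep).reshape(-1,1))@M[:3,:3].T+M[:3,3]
def proj(C,P):
    f,cx,cy,k,M=C; q=(np.atleast_2d(P)-M[:3,3])@M[:3,:3]; s=q[:,:2]/q[:,2:]
    return s*(1+k*(s**2).sum(1,keepdims=True))*f+[cx,cy]
def cloud(C,d):
    v,u=np.mgrid[0:480,0:640]; return pts(C,np.c_[u.ravel(),v.ravel()],d.ravel()).reshape(480,640,3)
def down(yaw): # tool z down, tool y axis at angle yaw (deg) in world xy
    a=np.radians(yaw); y=np.array([np.cos(a),np.sin(a),0]); z=np.array([0,0,-1.]); return np.c_[np.cross(y,z),y,z]
E
python3 - <<'E'
from h import *
a,_=save('scene','s0'); b,_=save('side','d0')
print(robot.read_tcp_rot(),robot.read_t())
for n in('scene','side','wrist'): print(robot.camera_info(n))
E
```

```text
pics
[[ 9.66159418e-01 -2.57945569e-01 -2.48362711e-04]
 [-2.57945650e-01 -9.66158292e-01 -1.48191180e-03]
 [ 1.42294889e-04  1.49582712e-03 -9.99998871e-01]] 0.1
{'vfov': 49.31408591360244, 'cx': 323.19434900992115, 'cy': 235.8909016179606, 'k1': 0.04942263673195006, 'view': array([[ 0.80891289, -0.58787916, -0.00761732, -0.42276297],
       [-0.24008708, -0.31847408, -0.91702369,  0.1800271 ],
       [ 0.5366732 ,  0.74362111, -0.39875998,  0.96053694],
       [ 0.        ,  0.        ,  0.        ,  1.        ]])}
{'vfov': 52.192305361725374, 'cx': 317.2578472675284, 'cy': 241.60108597393028, 'k1': -0.014973392143879834, 'view': array([[-0.99462068, -0.10296812,  0.01128127,  0.51345911],
       [-0.06329242,  0.51790784, -0.85309175,  0.08907831],
       [ 0.08199859, -0.84921672, -0.52163895,  1.18733224],
       [ 0.        ,  0.        ,  0.        ,  1.        ]])}
{'vfov': 64.4334800654442, 'cx': 319.3008569767344, 'cy': 231.47139209114468, 'k1': -0.028179814737626697, 'T_tool_cam': array([[-1.11436732e-04, -9.59041466e-01, -2.83265694e-01,
         7.61756491e-02],
       [ 9.99999699e-01,  1.10534629e-04, -7.67632636e-04,
        -3.60933116e-04],
       [ 7.67502198e-04, -2.83265694e-01,  9.59041166e-01,
        -1.93155261e-01],
       [ 0.00000000e+00,  0.00000000e+00,  0.00000000e+00,
         1.00000000e+00]])}
```

View pics/s0.png

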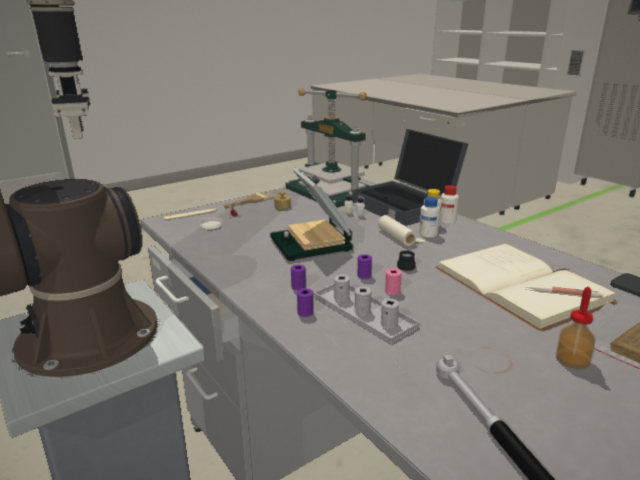

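View pics/d0.png

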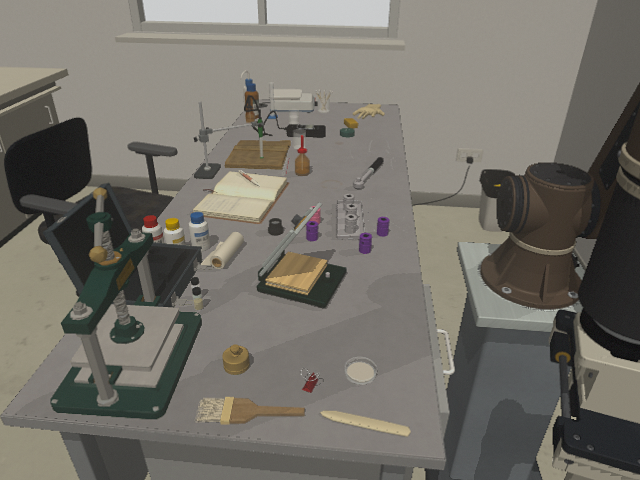

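The scene view shows the small green press at about (312,238), its lid open. The steel tray at (367,312) holds three grey sockets, at (342,288), (363,299) and (390,314).

Look-alikes to avoid:
- Purple sockets at (298,276), (305,301) and (364,265).
- A pink socket at (393,282).
- A large green gantry press at (330,165).

The loupe is at (406,260), the dish at (211,226), the clip at (235,212) and the weight at (283,201).

```bash
cat > m1.py <<'E'
from h import *
for n,f in(('scene','s0'),('side','d0')):
    z=np.load(f'pics/{f}.npz');p,d=z['p'],z['d'];C=cam(n);X=cloud(C,d)
    hsv=cv2.cvtColor(p,cv2.COLOR_RGB2HSV);H,S,V=[hsv[...,i].astype(int) for i in range(3)]
    ok=(d>0)
    print(n,'px',[ (q,X[q[1],q[0]].round(3)) for q in ([(342,280),(363,290),(390,303),(298,268),(305,293),(364,258),(393,272),(406,254),(330,205)] if n=='scene' else [(350,198),(351,208),(350,220),(383,220),(365,238),(312,225),(275,222),(290,240),(305,225)])])
    # grey tops by height
    m=(ok&(X[...,2]>.040)&(X[...,2]<.056)&(S<60)&(X[...,0]>.3)&(X[...,0]<.9)&(abs(X[...,1])<.6)).astype(np.uint8)
    k,l,st,ce=cv2.connectedComponentsWithStats(m)
    for i in range(1,k):
        if st[i,4]>25: print('grey',ce[i].round(),st[i,4],np.median(X[l==i],0).round(4),S[l==i].mean().round())
    g=(ok&(H>60)&(H<95)&(S>80)&(X[...,2]<.05)&(X[...,2]>-.01)).astype(np.uint8)
    k,l,st,ce=cv2.connectedComponentsWithStats(g)
    for i in range(1,k):
        if st[i,4]>80:
            P=X[l==i]; print('green',ce[i].round(),st[i,4],np.median(P,0).round(3),P.min(0).round(3),P.max(0).round(3),cv2.minAreaRect((P[:,:2]*1000).astype(np.float32)))
E
python3 m1.py
```

```text
scene px [((342, 280), array([ 0.438, -0.181,  0.049])), ((363, 290), array([ 0.444, -0.239,  0.05 ])), ((390, 303), array([ 0.453, -0.305,  0.05 ])), ((298, 268), array([ 0.399, -0.081,  0.047])), ((305, 293), array([ 0.352, -0.177,  0.047])), ((364, 258), array([ 0.538, -0.129,  0.048])), ((393, 272), array([ 0.544, -0.215,  0.048])), ((406, 254), array([ 0.655, -0.14 ,  0.028])), ((330, 205), array([0.548, 0.007, 0.128]))]
grey [382. 199.] 561 [0.8324 0.1582 0.0426] 15.0
grey [348. 198.] 33 [0.7551 0.1963 0.0509] 17.0
grey [397. 223.] 94 [ 0.7452 -0.0149  0.0414] 36.0
grey [429. 220.] 66 [ 0.8154 -0.0602  0.0447] 19.0
grey [341. 227.] 72 [0.6089 0.0376 0.0452] 13.0
grey [341. 280.] 160 [ 0.4385 -0.1778  0.049 ] 13.0
grey [363. 292.] 180 [ 0.4406 -0.2417  0.0491] 13.0
grey [390. 304.] 193 [ 0.4514 -0.3048  0.0485] 14.0
green [297. 188.] 104 [0.731 0.433 0.024] [0.724 0.351 0.012] [0.762 0.482 0.03 ] ((728.1492919921875, 420.32122802734375), (135.04132080078125, 35.204368591308594), 75.35188293457031)
green [339. 199.] 84 [0.77  0.263 0.025] [0.746 0.238 0.014] [0.815 0.287 0.028] (
[... 506 characters left out ...]
1, -0.063,  0.047])), ((312, 225), array([ 0.542, -0.113,  0.048])), ((275, 222), array([ 0.649, -0.149,  0.029])), ((290, 240), array([0.56 , 0.151, 0.159])), ((305, 225), array([ 0.572, -0.196, -0.001]))]
grey [348. 197.] 59 [ 0.4553 -0.2943  0.0476] 17.0
grey [351. 207.] 74 [ 0.4434 -0.2302  0.0467] 17.0
grey [351. 218.] 83 [ 0.4419 -0.1655  0.0475] 17.0
grey [198. 235.] 59 [ 0.8257 -0.0254  0.0453] 24.0
grey [179. 265.] 369 [0.8119 0.0804 0.0443] 13.0
grey [269. 266.] 53 [0.6235 0.1026 0.0427] 21.0
grey [195. 281.] 58 [0.7718 0.1704 0.0498] 15.0
grey [196. 291.] 65 [0.7565 0.2058 0.0497] 14.0
grey [130. 302.] 31 [0.8874 0.2519 0.044 ] 13.0
grey [106. 392.] 103 [0.8168 0.4931 0.048 ] 24.0
```

Run:
```python
from h import *
robot.servo_line([0.13,0.48,0.33],speed=.3)
robot.goto([0.50,0.06,0.33],down(-105))
T=tool(); p,d=save('wrist','w1'); np.save('pics/w1T.npy',T); print(T.round(3),robot.read_t())
```

```text
[[ 0.966 -0.258 -0.     0.5  ]
 [-0.258 -0.966  0.     0.061]
 [-0.     0.    -1.     0.33 ]
 [ 0.     0.     0.     1.   ]] 3.0667
```

View pics/w1.png

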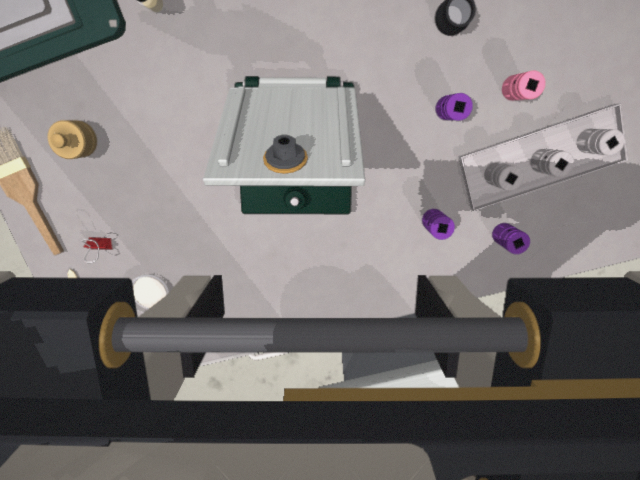

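The wrist view shows the lid with its front edge from (205,182) to (363,182), the hinge at (250–335,80) and the nut at (285,145). The three grey sockets, with their square drives at (511,179), (561,163) and (612,143), are in the tray. Purple sockets at (455,106), (438,224) and (511,238) and pink at (524,85) are excluded.

```bash
cat > m2.py <<'E'
from h import *
z=np.load('pics/w1.npz');p,d=z['p'],z['d'];T=np.load('pics/w1T.npy');C=cam('wrist',T);X=cloud(C,d)
hsv=cv2.cvtColor(p,cv2.COLOR_RGB2HSV);S,V=hsv[...,1].astype(int),hsv[...,2].astype(int)
# plane patch between ribs behind nut
P=X[95:130,248:335].reshape(-1,3);P=P[np.isfinite(P).all(1)]
c=P.mean(0);u,s,vt=np.linalg.svd(P-c);n=vt[2]*np.sign(vt[2,2]);r=np.abs((P-c)@n);P=P[r<.003];c=P.mean(0);n=np.linalg.svd(P-c)[2][2];n*=np.sign(n[2])
print('plane',c.round(4),n.round(4),'theta',np.arccos(n[2]),'yaw',np.degrees(np.arctan2(n[1],n[0])),'rms',np.std((P-c)@n))
# front edge points on plane via ray intersection
def rp(uv):
    s=slopes(C,uv);M=C[4];r=np.c_[s,np.ones(len(s))]@M[:3,:3].T;o=M[:3,3];return o+r*(((c-o)@n)/(r@n))[:,None]
E_=[]
for col in (215,240,260,310,330,355):
    g=V[165:200,col]; E_.append((col,165+np.argmin(np.diff(g))))
print(E_)
F=rp(np.array(E_)-[0,0]);print(F.round(4)); 
print('corners',rp(np.array([[205,182],[363,182]])).round(4))
# sockets
dark=((V<50)&(X[...,2]>0.0)).astype(np.uint8); dark[:, :470]=0; dark[260:]=0
k,l,st,ce=cv2.connectedComponentsWithStats(dark)
for i in range(1,k):
    if 30<st[i,4]<400:
        cnt=cv2.findContours((l==i).astype(np.uint8),0,1)[0][0]
        print('dk',ce[i].round(1),st[i,4],plane(C,ce[i],.048).round(4))
# tops by depth
m=((X[...,2]>.042)&(X[...,2]<.055)&(S<50)).astype(np.uint8);m[:,:470]=0;m[260:]=0
k,l,st,ce=cv2.connectedComponentsWithStats(m)
for i in range(1,k):
    if st[i,4]>60:
        cnt=max(cv2.findContours((l==i).astype(np.uint8),0,1)[0],key=len);e=cv2.fitEllipse(cnt)
        print('top',e,plane(C,e[0],.048).round(4),np.median(X[l==i],0).round(4))
E
python3 m2.py
```

```text
plane [0.5894 0.069  0.0976] [ 0.8113 -0.2206  0.5414] theta 0.9986391249725918 yaw -15.215141019958581 rms 0.0004566640124391769
[(215, np.int64(184)), (240, np.int64(184)), (260, np.int64(184)), (310, np.int64(185)), (330, np.int64(185)), (355, np.int64(185))]
[[0.5449 0.1432 0.1945]
 [0.5393 0.1222 0.1944]
 [0.5347 0.1054 0.1944]
 [0.5228 0.0636 0.1952]
 [0.5183 0.0468 0.1951]
 [0.5127 0.0259 0.195 ]]
corners [[0.5487 0.1518 0.1924]
 [0.5129 0.0183 0.1917]]
dk [471.5   8.1] 42 [[ 0.6466 -0.1545  0.048 ]]
dk [531.9  84.2] 74 [[ 0.5485 -0.2114  0.048 ]]
dk [612.2 142.2] 65 [[ 0.456 -0.302  0.048]]
dk [561.3 164. ] 71 [[ 0.4451 -0.2371  0.048 ]]
dk [511.2 178.1] 67 [[ 0.4435 -0.1733  0.048 ]]
dk [518.2 242.7] 60 [[ 0.3554 -0.1721  0.048 ]]
top ((610.2901000976562, 141.97308349609375), (23.9521427154541, 28.442195892333984), 56.42764663696289) [[ 0.4568 -0.2996  0.048 ]] [ 0.4567 -0.2994  0.048 ]
top ((559.7618408203125, 163.7255401611328), (24.027999877929688, 27.88529396057129), 52.23628234863281) [[ 0.4459 -0.2352  0.048 ]] [ 0.4465 -0.2346  0.0481]
top ((509.95159912109375, 177.59617614746094), (23.919286727905273, 26.11500358581543), 61.64254379272461) [[ 0.4446 -0.1719  0.048 ]] [ 0.4449 -0.1714  0.048 ]
```

```bash
cat > lid.py <<'E'
from h import *
psi=np.radians(-15.2);hx=np.array([np.cos(psi),np.sin(psi),0]);hy=np.array([-np.sin(psi),np.cos(psi),0]);hz=np.array([0,0,1.])
H=np.array([0.619,0.060,0.041])
def pose(th,off,r=.150,lat=.036,sgn=1):
    x=hx*np.cos(th)-hz*np.sin(th); n=hx*np.sin(th)+hz*np.cos(th)
    y=sgn*x; z=-n
    return H-r*x+lat*hy+(.0045+off)*n, np.c_[np.cross(y,z),y,z]
E
python3 - <<'E'
from lid import *
for s in(1,-1):
  for lat in (.036,-.036):
    print(s,lat,[None if (q:=robot.ik(*pose(t,o,lat=lat,sgn=s))) is None else np.round(q) for t,o in((1.0,.12),(1.0,.04),(1,0),(.5,0),(0,0))])
print(np.round(robot.read_qpos()))
E
```

```text
1 0.036 [array([   9.,   57.,   62.,  -36., -144.,  136.]), array([  11.,   50.,   41.,  -30., -131.,  144.]), array([  12.,   48.,   33.,  -29., -126.,  146.]), array([ 22.,  28.,   2., -17., -88., 147.]), array([ 38.,  13., -32.,   0., -45., 127.])]
1 -0.036 [array([   6.,   55.,   55.,  -29., -142.,  144.]), array([   8.,   49.,   36.,  -25., -130.,  151.]), array([   9.,   47.,   29.,  -24., -124.,  152.]), array([ 17.,  26.,  -2., -15., -87., 152.]), array([ 32.,  10., -36.,   0., -44., 133.])]
-1 0.036 [array([   9.,   57.,   62.,  -36., -144.,  -44.]), array([  11.,   50.,   41.,  -30., -131.,  -36.]), array([  12.,   48.,   33.,  -29., -126.,  -34.]), array([ 22.,  28.,   2., -17., -88., -33.]), array([ 38.,  13., -32.,   0., -45., -53.])]
-1 -0.036 [array([   6.,   55.,   55.,  -29., -142.,  -36.]), array([   8.,   49.,   36.,  -25., -130.,  -29.]), array([   9.,   47.,   29.,  -24., -124.,  -28.]), array([ 17.,  26.,  -2., -15., -87., -28.]), array([ 32.,  10., -36.,   0., -44., -47.])]
[ 29.   1.  -7.  -0. -83.  46.]
```

Run:
```python
from lid import *
a=dict(lat=-.036,sgn=-1)
robot.move_gripper(0.0)
robot.goto(*pose(1.0,.12,**a)); print(robot.read_t(),robot.read_force())
p,o=pose(1.0,.012,**a); robot.servo_line(p,o,.15)
f0=np.array(robot.read_force()); print(f0)
ths=np.r_[np.arange(1.05,0,-.1),0,-.01,-.02]
for t in ths:
    p,o=pose(t,0,**a); robot.servo_line(p,o,.06 if t<.12 else .1)
    f=np.array(robot.read_force())-f0; print(round(t,2),f.round(1),np.round(robot.read_position(),4)[2])
    if t<.2 and abs(f[2])>12: break
print(robot.read_t()); save('scene','s1')
```

```text
5.775 [-0.78319299  0.67855004  1.31902634]
[0.67749608 0.22313935 0.35385215]
1.05 [-1.8 -0.1 -0.2] 0.1723
0.95 [ 0.5 -0.  -0.1] 0.1673
0.85 [-0.9  0.3 -1.1] 0.1576
0.75 [-0.5 -0.5 -0.5] 0.1469
0.65 [-0.8 -0.5  0.3] 0.1355
0.55 [-0. -0.  0.] 0.1232
0.45 [-0.1 -0.   0. ] 0.1102
0.35 [-0.  -0.3 -0.1] 0.0966
0.25 [ 0.3 -0.4 -0.3] 0.0825
0.15 [-0.2 -0.4 -0.2] 0.0679
0.05 [-0.7  0.4  0.3] 0.0534
0.0 [-0.   0.  -0.7] 0.0458
-0.01 [-0.2  0.1  0.1] 0.0443
-0.02 [-1.1 -0.7  0.1] 0.0425
10.7667
```

Run:
```python
import cv2
a=cv2.imread('pics/s1.png')[160:300,200:420]; cv2.imwrite('pics/s1c.png',cv2.resize(a,None,fx=3,fy=3))
```

```text
(no output)
```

View pics/s1c.png

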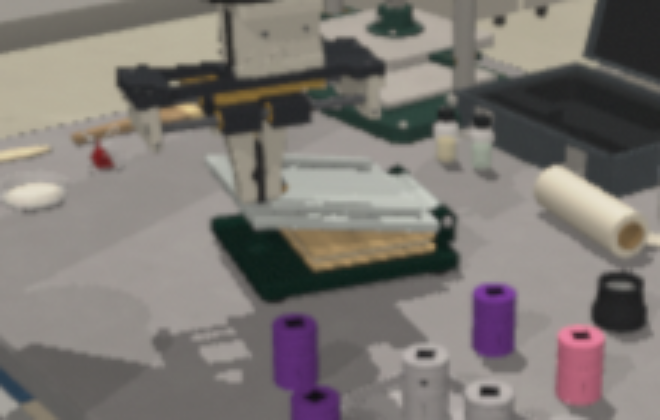

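The crop shows the lid nearly down under the shut fingers, with a small gap left above the boards. I'll keep pressing gently until the force rises.

Run:
```python
from lid import *
o=np.array(robot.read_tcp_rot()); p=np.array(robot.read_position()); print(p.round(4),o.round(3))
R=pose(0,0,lat=-.036,sgn=-1)[1]
f0=np.array(robot.read_force())
for i in range(14):
    p[2]-=.002; robot.servo_line(p,R,.02)
    f=np.array(robot.read_force()); print(p[2].round(4),np.round(robot.read_position()[2],4),f.round(1))
    if abs(f[2])>14: break
robot.dwell(.3); print(robot.read_force())
p[2]+=.12; robot.servo_line(p,R,.2)
robot.goto([0.43,0.09,0.30],down(-105)); T=tool(); np.save('pics/w2T.npy',T); save('wrist','w2'); print(T[:3,3],robot.read_t())
```

```text
[0.4646 0.0646 0.0425] [[-0.262 -0.965  0.019]
 [-0.965  0.262 -0.005]
 [ 0.    -0.02  -1.   ]]
0.0405 0.0405 [-0.2 -0.  -0. ]
0.0385 0.0384 [0.3 1.  0.2]
0.0365 0.0364 [-0.3  0.1  0.6]
0.0345 0.0344 [ 1.5 -0.4  1.3]
0.0325 0.0324 [ 0.2 -0.2  0.8]
0.0305 0.0304 [-0.6 -1.1  0.2]
0.0285 0.0284 [-0.2 -0.3 -0.3]
0.0265 0.0264 [ 0.6 -0.6 -0.6]
0.0245 0.0244 [-1.  -0.3  0. ]
0.0225 0.0224 [0.5 0.2 0.4]
0.0205 0.0204 [-0.3  0.6  0.1]
0.0185 0.0184 [ 0.5  0.8 -0.3]
0.0165 0.0164 [ 0.5 -0.2  0.2]
0.0145 0.0144 [-0.6 -1.   0. ]
[0.14234155 0.49044615 0.80031193]
[0.42972548 0.08989117 0.29888434] 16.7417
```

View pics/w2.png

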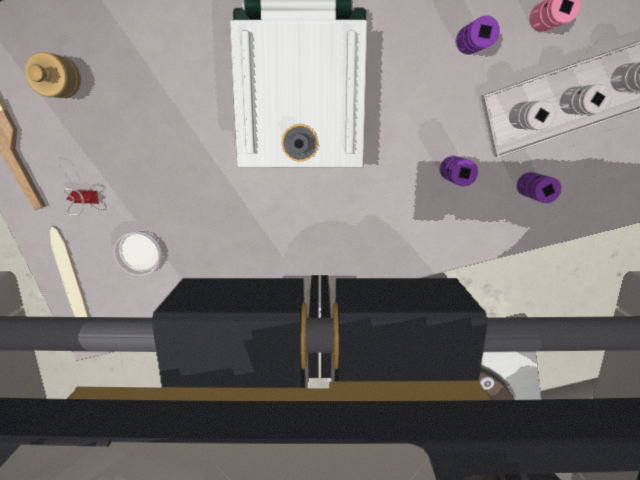

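The lid now looks flat, with its front edge at row 166 and the nut at (299,142). I'll check the angle and measure the nut.

```bash
cat > m3.py <<'E'
from h import *
import sys
z=np.load('pics/w2.npz');p,d=z['p'],z['d'];T=np.load('pics/w2T.npy');C=cam('wrist',T);X=cloud(C,d)
hsv=cv2.cvtColor(p,cv2.COLOR_RGB2HSV);Hh,S,V=[hsv[...,i].astype(int) for i in range(3)]
P=X[40:120,262:340].reshape(-1,3);c=P.mean(0);n=np.linalg.svd(P-c,full_matrices=False)[2][2];n*=np.sign(n[2])
print('plane',c.round(4),n.round(4),np.arccos(n[2]),np.std((P-c)@n), 'front strip z',np.median(X[150:162,[250,330,335]].reshape(-1,3),0))
L=((V>200)&(X[...,2]>.03)&(X[...,2]<.09)).astype(np.uint8);L[:20]=0;L[:,:200]=0;L[:,400:]=0
cnt=max(cv2.findContours(L,0,1)[0],key=cv2.contourArea);x,y,w,h=cv2.boundingRect(cnt);print('lid box',x,y,w,h, cv2.minAreaRect(cnt))
for q in ([238,166],[363,166],[300,166]): print(q,plane(C,q,.0455).round(4))
nut=((V<110)&(X[...,2]>.05)&(X[...,2]<.09)).astype(np.uint8);nut[:100]=0;nut[170:]=0;nut[:,:260]=0;nut[:,340:]=0
cnt=max(cv2.findContours(nut,0,1)[0],key=cv2.contourArea);e=cv2.fitEllipse(cnt);print('nut flange+hex',e,plane(C,e[0],.055))
br=((Hh>8)&(Hh<25)&(S>120)).astype(np.uint8);br[:100]=0;br[170:]=0;br[:,:260]=0;br[:,340:]=0
pp=np.argwhere(br)[:,::-1].astype(np.float32);e=cv2.minEnclosingCircle(pp);print('brass',e,plane(C,e[0],.0485))
W=X[125:160,282:316];top=W[W[...,2]>.058];print('hextop',len(top),np.median(top,0),top.min(0),top.max(0))
cr=cv2.resize(p[112:172,262:340,::-1],None,fx=8,fy=8,interpolation=cv2.INTER_CUBIC);cv2.imwrite('pics/w2n.png',cr)
E
python3 m3.py
```

```text
plane [0.5484 0.0795 0.0487] [ 0.8965 -0.0112  0.4429] 1.111927599515385 0.02306459759914464 front strip z [0.46373587 0.06907877 0.04916137]
lid box 230 20 136 147 ((297.5, 92.99998474121094), (134.99996948242188, 145.99996948242188), -0.0)
[238, 166] [[0.4772 0.1756 0.0455]]
[363, 166] [[0.4392 0.035  0.0455]]
[300, 166] [[0.4583 0.1058 0.0455]]
nut flange+hex ((299.5870056152344, 142.352783203125), (29.14924430847168, 30.712976455688477), 153.64991760253906) [[0.48472408 0.09832594 0.055     ]]
brass ((299.25, 142.5), 17.897375106811523) [[0.48438421 0.09915305 0.0485    ]]
hextop 309 [0.48490002 0.09827574 0.06891786] [0.47419672 0.08772642 0.06027073] [0.49524888 0.10921494 0.07137998]
```

View pics/w2n.png

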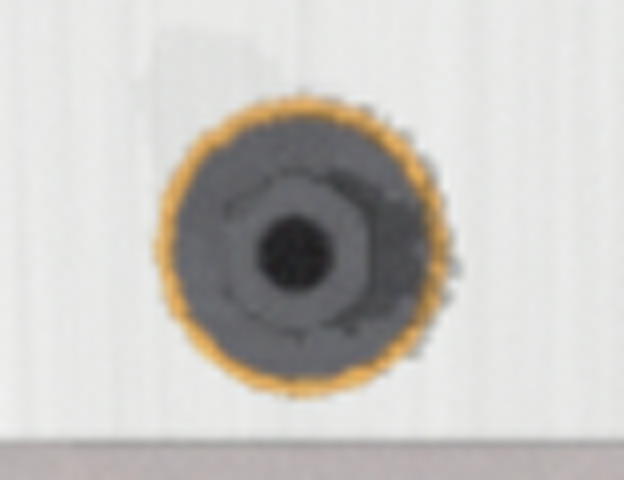

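Run:
```python
from h import *
for w in('w1','w2'):
    T=np.load(f'pics/{w}T.npy');C=cam('wrist',T);z=np.load(f'pics/{w}.npz');d=z['d']
    print(w,'TCP px',proj(C,T[:3,3]))
    X=cloud(C,d); Y=(X-T[:3,3])@T[:3,:3]
    for q in ([(210,285),(215,300),(190,290),(430,285),(450,300)] if w=='w1' else [(318,280),(313,285),(323,300),(318,340)]): print(q,d[q[1],q[0]],Y[q[1],q[0]].round(4))
a,da=save('side','d2'); C=cam('side'); P=robot.read_position(); print(P,proj(C,P),proj(cam('scene'),P))
cv2.imwrite('pics/d2c.png',cv2.resize(a[100:340,200:460,::-1],None,fx=2.3,fy=2.3))
# lid angle from side/scene depth
s,ds=save('scene','s2'); X=cloud(cam('scene'),ds)
np.savez('pics/now.npz',X=X,s=s)
q=proj(cam('scene'),np.array([[.4637,.069,.0455],[.47,.12,.0455],[.55,.08,.0455],[.58,.07,.0455]])); print(q.round(),[X[int(v),int(u)].round(4) for u,v in q.round()])
```

```text
w1 TCP px [[320.25267772 265.23734805]]
(210, 285) 0.15857823 [ 0.0098 -0.0461 -0.0474]
(215, 300) 0.15971021 [ 0.0033 -0.0444 -0.0482]
(190, 290) 0.15155008 [ 0.0108 -0.0521 -0.0545]
(430, 285) 0.15992674 [ 0.0092  0.0461 -0.0461]
(450, 300) 0.14762884 [ 0.0088  0.0504 -0.0591]
w2 TCP px [[320.25267772 265.23734805]]
(318, 280) 0.16358304 [ 0.0098 -0.001  -0.0422]
(313, 285) 0.15947342 [ 0.0095 -0.0031 -0.0466]
(323, 300) 0.14595418 [ 0.0096  0.0009 -0.0606]
(318, 340) 0.08474999 [ 0.029  -0.0007 -0.1187]
[0.42980845 0.08983236 0.29908189] [[356.86757859 169.02342843]] [[263.27267533 131.84086599]]
[[286. 238.]
 [277. 231.]
 [313. 228.]
 [325. 227.]] [array([0.4574, 0.0582, 0.0509]), array([0.4616, 0.1056, 0.0517]), array([0.5467, 0.0754, 0.0482]), array([0.5754, 0.0644, 0.0474])]
```

View pics/d2c.png

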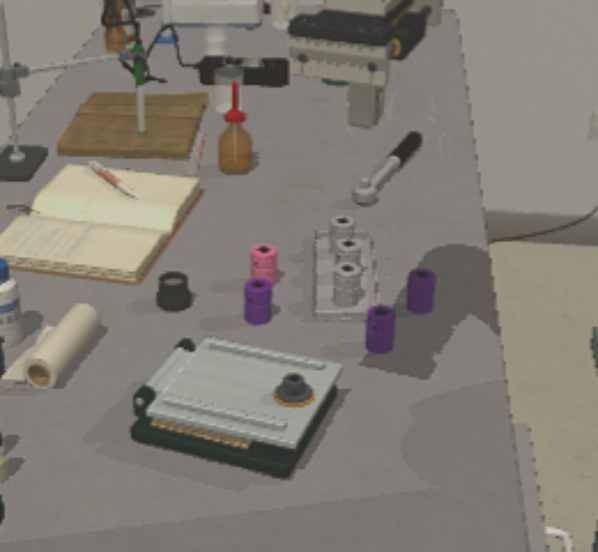

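The lid looks nearly flat, and its front still reads about 4 mm high. The side view also shows the fingertips (full-image pixel (359,154)) roughly 35 mm above where the stated TCP projects, (357,169). So the fingers are effectively shorter than specified. I'll press on until there is real contact force and use that to calibrate the tip.

Run:
```python
from lid import *
z=np.load('pics/d2.npz');X=cloud(cam('side'),z['d'])
print('tip side',[X[v,359].round(4) for v in (146,150,152,154,156,158)], robot.read_grip_width())
R=pose(0,0,lat=-.036,sgn=-1)[1]
robot.goto([.4646,.0646,.06],R); p=np.array([.4646,.0646,.018]); robot.servo_line(p,R,.08)
for i in range(20):
    p[2]-=.001; robot.servo_line(p,R,.02)
    f=np.array(robot.read_force())
    print(p[2].round(4),np.round(robot.read_position()[2],4),f.round(1)[2],end='; ')
    if abs(f[2])>15: break
robot.dwell(.3); print(robot.read_force(),robot.read_t())
```

```text
tip side [array([0.4281, 0.1041, 0.3532]), array([0.4276, 0.1099, 0.3473]), array([0.4274, 0.1048, 0.3412]), array([0.4271, 0.1061, 0.3376]), array([ 0.4343, -0.7406,  0.0018]), array([ 0.4337, -0.7172,  0.0031])] 0.004367173775395738
0.017 0.0174 0.1; 0.016 0.016 0.2; 0.015 0.0149 0.2; 0.014 0.0139 0.4; 0.013 0.0129 -0.8; 0.012 0.0119 0.5; 0.011 0.0111 2.4; 0.01 0.0109 15.3; [-4.54065438  0.30203902 14.00836239] 21.1417
```

The lid is closed: it stopped with 15 N of contact, which puts the real fingertips 35 mm behind the reported TCP. Next are close views of the nut and the first socket with the same camera geometry.

```bash
cat >> h.py <<'E'
OFF=.0346  # real tips are this far behind the reported TCP
YAW=-174.5
def tip(p,yaw): return np.array([p[0],p[1],p[2]-OFF]),down(yaw)
def look(p,name,tz=.115,yaw=YAW,dx=.055):
    R=down(yaw); q=np.array([p[0],p[1],0])-R[:,0]*dx; q[2]=tz; robot.goto(*tip(q,yaw)); robot.dwell(.2)
    T=tool();np.save(f'pics/{name}T.npy',T);a,d=save('wrist',name);return cam('wrist',T),a,d
def big(m,C,p0,z,r=60):
    u,v=proj(C,[p0[0],p0[1],z])[0].astype(int); k=np.zeros_like(m);k[max(v-r,0):v+r,max(u-r,0):u+r]=1
    c=max(cv2.findContours((m*k).astype(np.uint8),0,1)[0],key=cv2.contourArea); c=cv2.convexHull(c); return cv2.fitEllipse(c)
E
python3 - <<'E'
from h import *
p=np.array(robot.read_position());p[2]=.13;robot.servo_line(p,speed=.2)
robot.move_gripper(.6)
C,a,d=look([.4847,.0983],'n1'); hsv=cv2.cvtColor(a,cv2.COLOR_RGB2HSV);V=hsv[...,2].astype(int);S=hsv[...,1].astype(int)
e=big(((S>110)|(V<120)).astype(np.uint8),C,[.4847,.0983],.05);print('nut brass',e,plane(C,e[0],.0485))
X=cloud(C,d);m=((X[...,2]>.0625)&(X[...,2]<.075)).astype(np.uint8);e=big(m,C,[.4847,.0983],.066);print('hex',e,plane(C,e[0],.066),np.median(X[m>0],0), 'lid z',np.median(X[100:200,100:200,2]))
s=[.4446,-.1719]
p=np.array(robot.read_position());
C,b,d=look(s,'k1');X=cloud(C,d);m=((X[...,2]>.043)&(X[...,2]<.055)).astype(np.uint8)
e=big(m,C,s,.048);print('sock',e,plane(C,e[0],.048));
V=cv2.cvtColor(b,cv2.COLOR_RGB2HSV)[...,2];e=big((V<50).astype(np.uint8),C,s,.048,30);print('sq',e,plane(C,e[0],.048)); print(robot.read_t(),np.round(robot.read_qpos()))
cv2.imwrite('pics/nk.png',np.hstack([a[:,:,::-1],b[:,:,::-1]])[::1,::1][:300]); 
im=cv2.resize(np.hstack([a[:300,120:520,::-1],b[:300,120:520,::-1]]),None,fx=1,fy=1);cv2.imwrite('pics/nk.png',im)
E
```

```text
nut brass ((319.60821533203125, 157.19613647460938), (69.50521087646484, 70.07537841796875), 9.588811874389648) [[0.4845047  0.09829147 0.0485    ]]
hex ((319.88360595703125, 160.60304260253906), (39.01679611206055, 41.01857376098633), 26.222137451171875) [[0.48435579 0.09843312 0.066     ]] [0.48438624 0.09842936 0.06626216] lid z 0.04581732247533045
sock ((321.886474609375, 151.9842987060547), (54.60557174682617, 55.7377815246582), 3.773064136505127) [[ 0.4438311  -0.17367145  0.048     ]]
sq ((320.74566650390625, 151.73464965820312), (20.58219337463379, 44.07746887207031), 138.14248657226562) [[ 0.44450633 -0.17374917  0.048     ]]
24.95 [ 10.   6. -35.  -0. -49.  -5.]
```

View pics/nk.png

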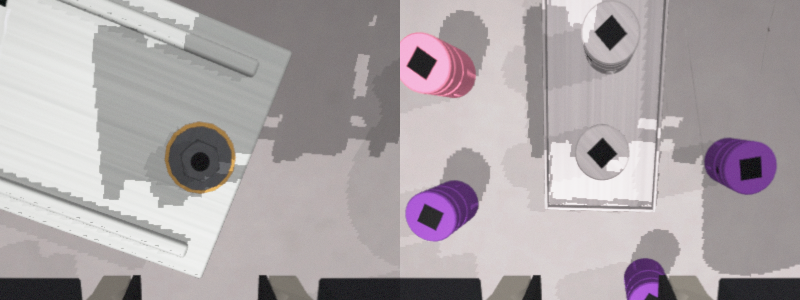

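Both views are clear. On the left, the nut on its brass disc is at crop (200,158), with the lid flat at z = 0.0458. On the right, the nearest grey socket is at crop (602,152), with the purple and pink sockets well clear. I'll try the first socket.

```bash
cat > tryit.py <<'E'
from h import *
import json
NUT=np.array([.4844,.0984]); GZ=.018; UP=.105
def F(): return float(np.array(robot.read_force())[2])
def pick(s):
    robot.goto(*tip([*s,UP],YAW)); robot.servo_line(tip([*s,GZ],YAW)[0],down(YAW),.15)
    robot.move_gripper(0.0); print('grip',robot.read_grip_width()*88,robot.read_finger_force())
    robot.servo_line(tip([*s,UP],YAW)[0],down(YAW),.25)
def rz(): return robot.read_position()[2]+OFF-(GZ-.002)   # rim height
def setrim(z,yaw,sp,xy=NUT): robot.servo_line(tip([xy[0],xy[1],z+GZ-.002],yaw)[0],down(yaw),sp)
def attempt(total=60,step=6,xy=NUT):
    robot.goto(*tip([*xy,UP],YAW)); setrim(.068,YAW,.12,xy); robot.dwell(.1); f0=F(); z=.068; yaw=YAW
    while yaw>=YAW-total-.1:
        setrim(z,yaw,.05,xy)
        while F()-f0<6 and z>.0515: z-=.001; setrim(z,yaw,.03,xy)
        print(round(yaw,1),round(z,4),round(rz(),4),round(F()-f0,1),round(robot.read_t(),2))
        if z<.060: return True,yaw,z
        yaw-=step
    return False,yaw,z
E
python3 - <<'E'
from tryit import *
s=[.4442,-.1737]; pick(s); print(attempt())
E
```

```text
grip 31.386885631499354 30.001113665057346
-174.5 0.051 0.0524 16.2 33.01
(True, -174.5, 0.05099999999999999)
```

The first socket went straight down, with its rim at 0.052 and contact on the flange. Now I'll turn the nut clockwise while monitoring torque.

Run:
```python
from tryit import *
yaw=YAW; setrim(.0516,yaw,.03); print(F(),np.round(robot.read_qpos()))
hi=0
for i in range(26):
    yaw-=4; setrim(.0516,yaw,.05)
    t=np.array(robot.read_ft_torque()); print(round(yaw,1),'Mz',t[2].round(3),'Fz',round(F(),1),'z',round(rz(),4),round(robot.read_t(),1))
    hi=hi+1 if abs(t[2])>.3 else 0
    if hi>=3: break
robot.dwell(.3); print(robot.read_finger_force(),robot.read_ft_torque(),robot.read_t(),np.round(robot.read_qpos()))
```

```text
9.37937497719947 [ 34.  13. -34.   0. -43. -29.]
-178.5 Mz -0.038 Fz 7.6 z 0.0525 33.5
-182.5 Mz -0.061 Fz 7.0 z 0.0525 33.8
-186.5 Mz -0.068 Fz 7.5 z 0.0525 34.0
-190.5 Mz -0.003 Fz 8.4 z 0.0525 34.3
-194.5 Mz -0.043 Fz 7.4 z 0.0525 34.5
-198.5 Mz -0.034 Fz 8.8 z 0.0525 34.8
-202.5 Mz -0.021 Fz 8.5 z 0.0524 35.0
-206.5 Mz -0.083 Fz 8.3 z 0.0525 35.3
-210.5 Mz -0.039 Fz 9.9 z 0.0525 35.5
-214.5 Mz -0.021 Fz 8.1 z 0.0525 35.8
-218.5 Mz -0.049 Fz 8.6 z 0.0525 36.0
-222.5 Mz -0.049 Fz 8.9 z 0.0525 36.3
-226.5 Mz -0.059 Fz 8.5 z 0.0525 36.5
-230.5 Mz -0.114 Fz 7.5 z 0.0524 36.8
-234.5 Mz -0.042 Fz 7.6 z 0.0525 37.0
-238.5 Mz -0.023 Fz 9.1 z 0.0525 37.3
-242.5 Mz -0.11 Fz 8.7 z 0.0525 37.5
-246.5 Mz 0.024 Fz 8.3 z 0.0525 37.8
-250.5 Mz 0.0 Fz 8.8 z 0.0524 38.0
-254.5 Mz -0.01 Fz 8.5 z 0.0525 38.3
-258.5 Mz -0.091 Fz 7.2 z 0.0525 38.5
-262.5 Mz -0.083 Fz 8.3 z 0.0525 38.8
-266.5 Mz -0.094 Fz 8.6 z 0.0525 39.0
-270.5 Mz -0.119 Fz 8.3 z 0.0525 39.3
-274.5 Mz -0.077 Fz 8.2 z 0.0525 39.5
-278.5 Mz -0.064 Fz 8.4 z 0.0525 39.8
30.00122432364151 [-0.5285721   0.34106723 -0.08259816] 40.0583 [  34.   13.  -34.    0.  -43. -133.]
```

Run:
```python
from tryit import *
a,d=save('wrist','g1'); b,db=save('side','g2'); c,dc=save('scene','g3')
P=[NUT[0],NUT[1],.075]
u,v=proj(cam('side'),P)[0].astype(int);u2,v2=proj(cam('scene'),P)[0].astype(int); u,v=int(u),int(v)
A=a[:,:,::-1][200:400,220:420]; A=cv2.resize(A,(400,400))
B=cv2.resize(b[v-40:v+40,u-40:u+40,::-1],(400,400))
cv2.imwrite('pics/g.png',np.hstack([A,B]))
```

```text
(no output)
```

View pics/g.png

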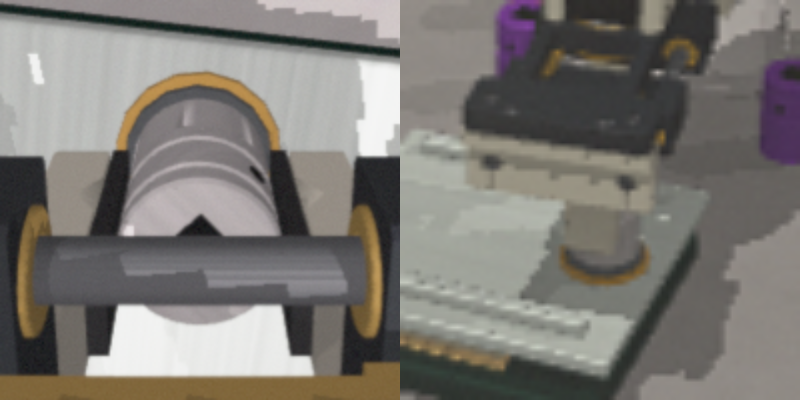

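The socket sits right down on the flange, with the dark flange and brass ring visible below it. The torque never showed a stop, so I'll compare the drive square's angle in the tool frame, before and now, to see whether it slipped.

Run:
```python
from h import *
T=np.load('pics/k1T.npy');C=cam('wrist',T);a=np.load('pics/k1.npz')['p'];V=cv2.cvtColor(a,cv2.COLOR_RGB2HSV)[...,2]
u,v=proj(C,[.4442,-.1737,.048])[0].astype(int);m=np.zeros_like(V);m[v-25:v+25,u-25:u+25]=(V<60)[v-25:v+25,u-25:u+25]
c=max(cv2.findContours(m,0,1)[0],key=cv2.contourArea)[:,0];P=(plane(C,c,.048)-T[:3,3])@T[:3,:3]
r=cv2.minAreaRect((P[:,:2]*1000).astype(np.float32));print('before tool',r)
T=tool();C=cam('wrist',T);a=np.load('pics/g1.npz')['p'];V=cv2.cvtColor(a,cv2.COLOR_RGB2HSV)[...,2].astype(int)
# region of square: rows 300..318, cols 300..340
w=V[304:318,300:342]; print(w[::2,::2])
m=np.zeros(V.shape,np.uint8);m[304:318,296:346]=V[304:318,296:346]<60
L=[];R=[]
for y in range(306,318):
    x=np.flatnonzero(m[y])
    if len(x)>1:L.append((x[0],y));R.append((x[-1],y))
for s in(L,R):
    P=(plane(C,s,.0985)-T[:3,3])@T[:3,:3]; q=P[:,:2]-P[:,:2].mean(0); dvec=np.linalg.svd(q)[2][0]; print(s[0],s[-1],'edge ang tool',np.degrees(np.arctan2(dvec[1],dvec[0]))%180)
```

```text
before tool ((57.94197463989258, 1.9524288177490234), (11.887670516967773, 11.518106460571289), 47.85771942138672)
[[191 192 190 190 186 182 186 188 182 184 184 181 183 181 186 185 184 183
  181 181 184]
 [190 190 189 189 190 183 181 180 185 184 169 181 181 182 183 183 183 185
  186 179 183]
 [186 188 190 190 187 191 185 183 179 106  41 125 179 182 180 181 184 183
  185 183 179]
 [183 185 188 191 189 189 189 182 102  26  25  36 126 179 178 178 183 184
  185 182 182]
 [180 183 185 187 188 189 168  83  34  24  29  17  39 124 179 184 182 184
  183 186 185]
 [182 181 180 183 189 162  51  29  27  28  28  31  33  36 126 179 178 181
  180 181 185]
 [180 179 177 179 155  52  32  33  33  31  24  29  30  28  39 125 177 176
  179 179 182]]
(np.int64(319), 308) (np.int64(309), 317) edge ang tool 45.997238144437205
(np.int64(320), 308) (np.int64(329), 317) edge ang tool 138.01045477543212
```

```bash
cat > sq.py <<'E'
from tryit import *
def sqang():
    T=tool();C=cam('wrist',T);a,_=robot.grab_frame('wrist');V=cv2.cvtColor(a,cv2.COLOR_RGB2HSV)[...,2].astype(int)
    m=(V<70)&(np.indices(V.shape)[0]<317); m[:296]=0; m[:,:285]=0; m[:,357:]=0
    k,l,st,ce=cv2.connectedComponentsWithStats(m.astype(np.uint8)); 
    if k<2: return None
    i=1+np.argmax(st[1:,4]); c=max(cv2.findContours((l==i).astype(np.uint8),0,1)[0],key=cv2.contourArea)[:,0]
    c=c[c[:,1]<315].astype(float); P=(plane(C,c,.0985)-T[:3,3])@T[:3,:3]
    ap=P[np.argmax(P[:,0])]; out=[]
    for s in(P[P[:,1]<ap[1]-.0008],P[P[:,1]>ap[1]+.0008]):
        if len(s)>3: q=s[:,:2]-s[:,:2].mean(0);v=np.linalg.svd(q)[2][0];out.append(round(float(np.degrees(np.arctan2(v[1],v[0]))%90),1))
    return out,a
E
python3 - <<'E'
from sq import *
r,a=sqang();print(r)
yaw=-278.5
for i in range(3):
    yaw-=5; setrim(.0516,yaw,.05); robot.dwell(.05); r,a=sqang(); print(yaw,r,np.round(robot.read_ft_torque(),3),robot.read_t())
np.savez('pics/g4.npz',p=a)
E
```

```text
[51.5, 51.1]
-283.5 [51.5, 43.9] [-0.351  0.225 -0.041] 40.6083
-288.5 [51.5, 41.1] [-0.233  0.008 -0.031] 40.9583
-293.5 [51.5, 55.9] [-0.182  0.053 -0.063] 41.3083
```

Run:
```python
from h import *
T=tool();C=cam('wrist',T)
im=[]
for f in('g1','g4'):
    a=np.load(f'pics/{f}.npz')['p']; im.append(cv2.resize(a[230:330,260:380,::-1],None,fx=3.3,fy=3.3,interpolation=cv2.INTER_CUBIC))
    V=cv2.cvtColor(a,cv2.COLOR_RGB2HSV)[...,2].astype(int)
    L=[];R=[]
    for y in range(306,318):
        x=np.flatnonzero(V[y,296:346]<60)+296
        if len(x)>1:L.append((x[0],y));R.append((x[-1],y))
    print(f,L,R)
    for s in(L,R):
        if len(s)<3: continue
        P=(plane(C,s,.0985)-T[:3,3])@T[:3,:3]; q=P[:,:2]-P[:,:2].mean(0); d=np.linalg.svd(q)[2][0]; print('edge',np.degrees(np.arctan2(d[1],d[0]))%180)
cv2.imwrite('pics/gg.png',np.hstack(im))
```

```text
g1 [(np.int64(319), 308), (np.int64(318), 309), (np.int64(317), 310), (np.int64(316), 311), (np.int64(315), 312), (np.int64(314), 313), (np.int64(312), 314), (np.int64(311), 315), (np.int64(310), 316), (np.int64(309), 317)] [(np.int64(320), 308), (np.int64(321), 309), (np.int64(322), 310), (np.int64(323), 311), (np.int64(324), 312), (np.int64(325), 313), (np.int64(326), 314), (np.int64(327), 315), (np.int64(328), 316), (np.int64(329), 317)]
edge 46.00753471939245
edge 138.020777795156
g4 [(np.int64(319), 308), (np.int64(318), 309), (np.int64(317), 310), (np.int64(316), 311), (np.int64(315), 312), (np.int64(313), 313), (np.int64(312), 314), (np.int64(311), 315), (np.int64(310), 316), (np.int64(309), 317)] [(np.int64(320), 308), (np.int64(321), 309), (np.int64(322), 310), (np.int64(323), 311), (np.int64(324), 312), (np.int64(325), 313), (np.int64(326), 314), (np.int64(327), 315), (np.int64(328), 316), (np.int64(329), 317)]
edge 46.14910728012438
edge 138.020777795156
```

View pics/gg.png

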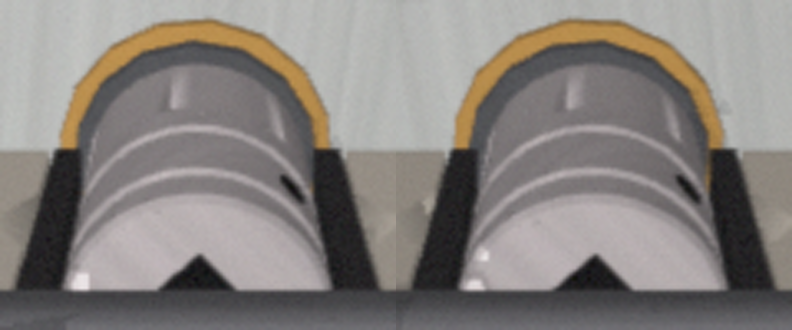

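The two crops, at 15° different tool yaw, show the drive square fixed relative to the fingers. So the socket is turning with the gripper. I'll test numerically whether the n1 view gives a usable hex angle, so I can see whether the nut moved.

```bash
cat > hexa.py <<'E'
from h import *
def hexang(name,nut=(.4844,.0984)):
    T=np.load(f'pics/{name}T.npy');C=cam('wrist',T);z=np.load(f'pics/{name}.npz');X=cloud(C,z['d']);V=cv2.cvtColor(z['p'],cv2.COLOR_RGB2HSV)[...,2].astype(float)
    for lo in(.056,.060,.0635):
        m=((X[...,2]>lo)&(X[...,2]<.072)&(np.hypot(X[...,0]-nut[0],X[...,1]-nut[1])<.016)).astype(np.uint8)
        c=max(cv2.findContours(m,0,1)[0],key=cv2.contourArea)[:,0]
        P=plane(C,c,max(lo,.064 if lo>.06 else lo))[:,:2]; P=P-(P.max(0)+P.min(0))/2
        ph=np.arctan2(P[:,1],P[:,0]);r=np.hypot(*P.T); A=np.c_[np.ones_like(ph),np.cos(ph),np.sin(ph),np.cos(2*ph),np.sin(2*ph),np.cos(6*ph),np.sin(6*ph)]
        k=np.linalg.lstsq(A,r,rcond=None)[0]; print(name,lo,'n',len(c),'r',k[0].round(5),'amp6',np.hypot(k[5],k[6]).round(5),'corner ang',np.degrees(np.arctan2(k[6],k[5])/6).round(1))
if __name__=='__main__': hexang('n1')
E
python3 hexa.py
```

```text
n1 0.056 n 114 r 0.0108 amp6 0.0006 corner ang -15.8
n1 0.06 n 113 r 0.01055 amp6 0.00061 corner ang -16.0
n1 0.0635 n 112 r 0.01031 amp6 0.00061 corner ang -15.6
```

Run:
```python
from tryit import *
from hexa import hexang
print('t',robot.read_t(),'grip',robot.read_grip_width()*88)
setrim(.085,-293.5,.12)
C,a,d=look(NUT,'n2',tz=.115); print(robot.read_t(), np.round(robot.read_qpos()))
hexang('n2')
```

```text
t 41.3083 grip 31.474833469596703
43.7083 [ 40.  10. -29.   0. -50. -35.]
n2 0.056 n 113 r 0.01081 amp6 0.00061 corner ang -6.5
n2 0.06 n 113 r 0.01055 amp6 0.00059 corner ang -6.4
n2 0.0635 n 113 r 0.01031 amp6 0.00059 corner ang -6.5
```

The hex corner moved from −15.8° to −66.5° (−6.5° modulo 60°), which is 50.7° clockwise, or about 0.89 rad. The nut is at its stop. I'll reseat the same socket in the middle of its free play and hand in.

Run:
```python
from tryit import *
yaw=-166.; robot.goto(*tip([*NUT,UP],yaw)); setrim(.068,yaw,.1); robot.dwell(.1); f0=F(); z=.068
while F()-f0<6 and z>.0515: z-=.001; setrim(z,yaw,.03)
print(z,rz(),F()-f0,robot.read_t())
robot.dwell(.3)
a,d=save('side','end'); print('rim',rz(),'Fz',F()-f0,'grip',robot.read_grip_width()*88,robot.read_finger_force(),robot.read_force(),robot.read_t())
X=cloud(cam('side'),d);u,v=proj(cam('side'),[.55,.08,.0455])[0].astype(int);print('lid mid z',X[v,u])
for s in([.4459,-.2352],[.4568,-.2996]):
    u,v=proj(cam('side'),[*s,.048])[0].astype(int);print('sock',X[v,u].round(3),a[v,u])
```

```text
0.05099999999999999 0.05234644937484352 16.493172460890737 48.7667
rim 0.05236272364162618 Fz 16.38424421739386 grip 31.58510270794528 30.003062429605052 [-5.6119397  -0.60998908 14.97588927] 49.1167
lid mid z [0.55122938 0.07988729 0.04541621]
sock [ 0.447 -0.24   0.049] [58 58 54]
sock [0.447 0.095 0.242] [47 47 44]
```

```bash
python3 -c "
from rig import robot
print(robot.job_done(),robot.read_t())"
```

```text
the job is handed in; nothing more can be done
the job is handed in; nothing more can be done
```

I handed the job in with the lid closed, the nut turned clockwise about 0.89 rad to its stop, and the first socket I tried gripped upright and fully seated on the nut; I never touched the other two sockets, the loupe, dish, clip or weight, and no verdict came back.

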